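# Wind the microtome head up to its stop with the fold-away handle

## Robot

A 6-joint arm with a two-finger parallel gripper is mounted at the origin on the work surface. World frame = base frame: x ahead of the robot, y to its left, z up, the work surface at z = 0. Lengths are in m, angles in rad, forces in N, time in s.
With the tool pointing down it reaches from about 0.3 to 0.825 m from the base axis. Payload 5.4 kg.
Tool frame: the origin (TCP) lies on the front face of the gripper's body, between the roots of the fingers; the fingertips stand 88 mm ahead of it and the grasp point (between the pads) lies 69 mm ahead of it (env.tcp_to_grasp is the distance from the TCP to the grasp point, in m); z points along the fingers, y is the direction in which the jaws open and shut (so a half turn about z gives the same grasp; the last joint's range is limited). The gripper opens to 92 mm and grips with 3 to 60 N. Pads are 20 mm wide; open, the fingers measure 128 mm over their backs; the gripper's body (75 mm by 189 mm) begins 69 mm behind the grasp point.
Start: joints at [0.896, 0.158, 1.597, -0, 1.386, -0.21], TCP at [0.258, 0.514, 0.303] pointing down, gripper open.
Joint ranges: [-2.91, 2.91], [-0.94, 2.29], [0.18, 2.7], [-1.29, 4.43], [0.17, 2.64], [-3, 3]. Speed limits (rad/s): [2.57, 2.57, 3.14, 3.14, 3.14, 3.14].

## Interface

Orientations are given as a rotation vector (axis times angle).
In Python, from bench import env, read_camera, camera_params, silhouettes, tip_of gives the robot as it stands.
- The arm moves only by the shell command python3 -m crank 'ROWS'. ROWS is JSON, a list of rows, each a list of 3 entries, a list of its own where there are three numbers: the shift along the world's x, y, z in units of 30 mm (1.0 is 30 mm), then the turn about the world's z in degrees, then the opening, from -1 (shut) to 1 (fully open), so that 0 is half open. A call has 1 to 10 rows; each row shifts and turns the pose as measured when the row begins; what a row does not reach is not made up. A row lasts 1/12 s, in which the tool goes at most 41.7 mm and 7.16 degrees, less where a joint would pass 70% of its speed; a pose out of reach is approached as far as the arm can. A call is refused whole if a number of a shift passes 1 or a number of a turn 7.16, either way. A call with a gripper value outside its range is refused whole. The fingers move at their own pace and stop on an object; the grip force is fixed at half the most. Time passes only in rows, so rows that do not move let the fingers close. It gives the time, the measured TCP pose, the force and the opening at its end, in the units of the state.
- env.sense(): the state, without advancing time (a new reading comes with each control period).
- read_camera(name): name is "scene" or "top"; returns the picture (480x640x3 uint8, red, green, blue); there is no depth.
- camera_params(name): a dict with "intrinsics" (3x3 intrinsics, pixels), "k1" (the pictures are not rectified: a ray, as slopes to the right and down, at radius r is drawn at 1 + k1 r^2 times it, then the intrinsics apply), "rvec" (rotation vector, rad) and "tvec" (3), from world to camera coordinates, as OpenCV has them. Camera axes: x right, y down, z forward; pixel columns grow to the right and rows downward; lengths in m; the calibration is good to about 2 mm. A picture is of the moment at which its call begins. camera_params takes no time and is no camera call.
- env.hand_in(): hands the job in, once; it reports no verdict.
Trained networks look in the newest picture that a camera, given by its name, has taken for a name from the list of things; names that differ only in an ending like _2 or _b are one class to them, and where a whole thing is asked for, a point or a joint stands for the part that bears it (a point fixed in the world has none). Each returns a list of dicts, best first, with "conf" (0 to 1); they miss things now and then, are a little off and sometimes report something else, mostly with a low value. They report only what shows in the picture. A call takes as long as a camera call.
- silhouettes(thing, camera): "pixels" (480x640 bool, what is visible of it) and "centre" ([row, column] as shares, 0 to 1, of the picture: columns of its width, rows of its height, amid what is visible of it).
- tip_of(thing, camera): "centre" ([row, column] as shares, 0 to 1, of the picture: columns of its width, rows of its height: a listed point, or the origin of a listed thing).
The state is a dict: "time_s": time; "joints": joint angles; "qvel": joint speeds; "effort": joint torques, N m; "tool_pos": TCP position; "ee_rot": TCP orientation; "contact_force": force on the tool from outside, world axes, zero at the start; "moment": the same for the moment, N m; "grip_width": finger opening in m.
Only numpy, scipy, OpenCV 4.12 (cv2) and the standard library are available. Lean on these libraries where they do the work, as an engineer would, in place of code of your own. Each camera call takes 0.05 s, during which the arm holds its last target.

## Task

Bring the microtome's specimen head up to its top position for a block change: swing the handwheel's spring-loaded fold-away handle right out and, keeping it out, wind the wheel clockwise until the lug on its rim comes up against the stop screw at the top. Lean it on the screw with a light push of 5 to 10 N for half a second, no harder, so that it is surely home; then let go, so that the handle folds back in and the head stays up. Leave the things on the bench alone.

Things in the scene. Friction and masses are not known exactly. Their poses are not given: they have to be found in the camera images.
- microtome: Rotary microtome, fixed to the bench: white housing 250 x 250 mm, 270 mm high, on a grey base 450 x 270 mm. Origin on the bench under the handwheel's axis, midway across the housing; its x axis points away from the operator (the blade-holder side faces -x), its y axis to the operator's left, z up. The handwheel is on its right side and faces its -y.
- wheel_center (a point): Centre of the handwheel's outer rim face, 186 mm along the microtome's -y from its origin and 125 mm high. The wheel is 170 mm in diameter and 28 mm thick; its axis is the microtome's y axis.
- handwheel (a joint): Turn of the handwheel (rad), growing clockwise as seen facing the wheel. 0 = fold pin at twelve o'clock; -1.57 = nine o'clock (towards the microtome's -x); -3.14 = six o'clock, head lowest. A steel lug on the rim, in line with the pin, meets the stop screw between -0.17 and 0.17. The wheel stays where it is left (drag about 3 N at the handle; 10 N on the screw takes 15 N at the handle besides).
- fold_pin (a point): Pin of the handle's fold hinge, carried by the wheel 62 mm from its axis and 24 mm out from the rim face. The pin lies tangentially.
- handle (a joint): Fold angle of the handle (rad): 0 = folded in, lying parallel to the wheel's face and pointing from the pin towards and past the hub; 1.57 = right out against its own stop, pointing straight away from the wheel along the microtome's -y. A spring folds it back in when let go (0.05 N m at 0, 0.2 N m right out).
- grip (a point): Middle of the grip on the handle's axis, 64 mm from the fold pin. The grip is a round black sleeve, 24 mm in diameter at its thickest, from 18 to 90 mm from the pin, and runs freely about the handle's axis. Folded in, there are 12 mm between it and the rim face, so come from above leaning the wrist some 25 degrees away from the wheel and pinch across the handle.
- slide_box: Flat slide box 90 x 170 mm, 30 mm high, loose; origin under its centre.
- stain_jar: Lidded round glass jar, 60 mm in diameter, 85 mm high, loose; origin under its centre.
- cassette: White tissue cassette 41 x 29 mm, 18 mm high, loose; origin under its centre.
- stop: Top stop: dark steel block 22 mm thick on the housing's right side past twelve o'clock, above the rim, with a 10 mm adjusting screw through it that points to the microtome's -x at the lug. Origin in the block's front face at the housing, 219 mm high. The screw's nose stands 8 to 40 mm out of the block, differently on each machine, so feel for it; the lug meets it 94 mm from the wheel's axis.

How it is judged:
By the outcome, as a careful person would: the job done as asked, in the order asked, and still so for the second after the job is handed in, with the robot touching nothing.
It also fails if it takes over 72 s, if anything falls off the work surface, if the arm or the gripper's body presses on something with over 40 N, if the wrist force passes 120 N, or if a joint passes its speed limit or range.

## Working session

There is one attempt and no reset: what is moved stays moved. The work goes in short steps, Python scripts to look and compute and a shell command to move; the robot and the scene stay as the last step left them, time stands still between calls to the robot, and variables do not carry over. Pictures are saved under pics/ and viewed, and the job is handed in when it is done.

```bash
ls; mkdir -p pics; python3 - <<'E'
from bench import *
import cv2
s=env.sense();print(s, env.tcp_to_grasp)
for c in("scene","top"):
    im=read_camera(c);cv2.imwrite(f"pics/a_{c}.png",im[...,::-1]);print(c,camera_params(c))
    for t in("microtome","wheel_center","fold_pin","grip","stop","slide_box","stain_jar","cassette"):
        print(c,t,[(round(d["conf"],2),[round(d["centre"][0]*480,1),round(d["centre"][1]*640,1)]) for d in tip_of(t,c)[:3]])
E
```

```text
pics
{'time_s': 0.0, 'joints': array([ 8.95924627e-01,  1.59059581e-01,  1.59820925e+00,  1.19748549e-07,
        1.38623208e+00, -2.10089550e-01]), 'qvel': array([ 1.07175301e-04,  7.64954885e-04, -6.49043271e-05,  7.16750055e-04,
       -4.05875258e-04, -7.23674091e-05]), 'effort': array([-5.04108243e-05, -3.85550916e+01, -3.22118819e+01,  7.02351658e-02,
        3.75316653e-02, -1.47847222e-04]), 'tool_pos': array([0.25744689, 0.51362469, 0.30172438]), 'ee_rot': array([-7.23335992e-01, -3.05634557e+00,  2.70802055e-03]), 'contact_force': array([ 0.27252388,  0.43575333, -0.26770075]), 'moment': array([-0.02278342, -0.02860275,  0.0148766 ]), 'grip_width': 0.09172055904752724} 0.0694
scene {'intrinsics': array([[450.29667534,   0.        , 314.96801633],
       [  0.        , 450.29667534, 237.24853543],
       [  0.        ,   0.        ,   1.        ]]), 'k1': -0.0405105920271545, 'rvec': array([ 2.2878976 ,  1.21140031, -0.35735361]), 'tvec': array([-0.25855904, -0.30440423,  1.17593183])}
scene microtome [(0.47, [269.9, 179.7])]
scene wheel_center [(0.93, [251.7, 387.0])]
scene
[... 195 characters left out ...]
 [434.7, 224.2])]
scene cassette [(0.79, [271.9, 177.8])]
top {'intrinsics': array([[433.79578397,   0.        , 324.54418447],
       [  0.        , 433.79578397, 241.98249112],
       [  0.        ,   0.        ,   1.        ]]), 'k1': -0.06640763057200176, 'rvec': array([ 2.22950034, -2.20883949,  0.08108568]), 'tvec': array([-0.09573076,  0.51734629,  1.04079969])}
top microtome []
top wheel_center [(0.84, [197.3, 259.9])]
top fold_pin [(0.97, [200.1, 273.4]), (0.51, [238.5, 428.5])]
top grip [(0.52, [194.0, 273.2])]
top stop [(0.93, [178.3, 226.1])]
top slide_box [(0.78, [236.2, 430.5]), (0.58, [308.8, 396.3])]
top stain_jar [(0.61, [177.0, 428.1])]
top cassette [(0.76, [308.0, 395.7])]
```

View pics/a_scene.png

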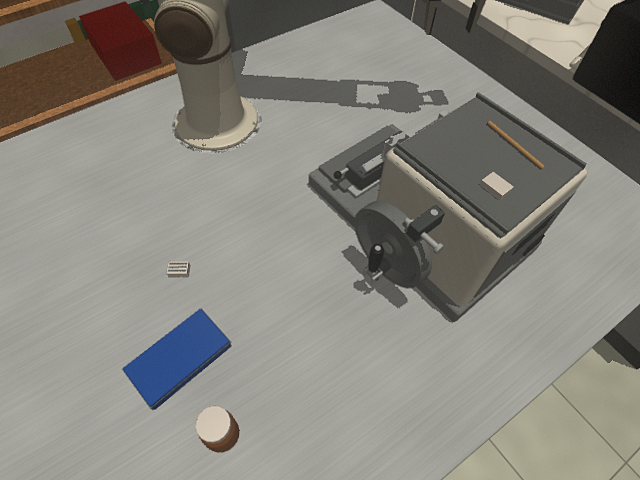

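View pics/a_top.png

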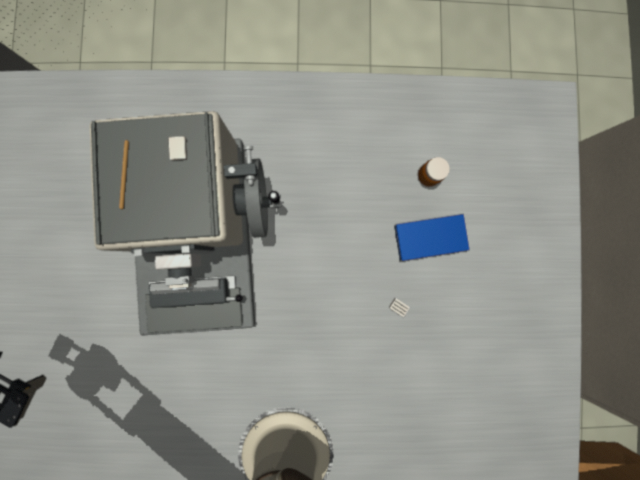

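The scene view shows the wheel at about (390,250), with the fold pin low on it at (370,272) and the handle folded upwards. The stop block is at (430,215). The loose items are well away to the left of the image. In the top view the wheel is at (258,198) and faces world −y. Next I fit the pose.

```bash
cat > h.py <<'E'
import numpy as np,cv2
from scipy.optimize import least_squares
from bench import *
C={c:camera_params(c) for c in("scene","top")}
def proj(c,P):
    p=C[c];P=np.atleast_2d(np.asarray(P,float))
    r,_=cv2.projectPoints(P,p["rvec"],p["tvec"],p["intrinsics"],np.array([p["k1"],0,0,0.]))
    return r[:,0,:]
def tri(uvs):
    f=lambda X:np.concatenate([proj(c,X)[0]-uv for c,uv in uvs.items()])
    s=least_squares(f,[.5,.1,.1]);return s.x,s.fun
def M(x,y,yaw,p):
    c,s=np.cos(yaw),np.sin(yaw);p=np.asarray(p)
    return np.array([x+c*p[0]-s*p[1],y+s*p[0]+c*p[1],p[2]])
def pin(th,r=.062,out=.024): return np.array([r*np.sin(th),-.186-out,.125+r*np.cos(th)])
def grip(th,f,l=.064):
    return pin(th)+l*np.array([-np.sin(th)*np.cos(f),-np.sin(f),-np.cos(th)*np.cos(f)])
def crop(c,r0,r1,c0,c1,name,k=5):
    im=read_camera(c)[r0:r1,c0:c1,::-1]
    cv2.imwrite("pics/"+name,cv2.resize(im,None,fx=k,fy=k,interpolation=cv2.INTER_CUBIC))
E
python3 - <<'E'
from h import *
ob={"wc":{"scene":(387,251.7),"top":(259.9,197.3)},"pin":{"scene":(370,272.1),"top":(273.4,200.1)},"grip":{"scene":(376.8,254.3),"top":(273.2,194)},"stop":{"scene":(432,211.4),"top":(226.1,178.3)}}
for k in ob: print(k,*[np.round(v,4) for v in tri(ob[k])])
def f(q):
    x,y,a,th,sx=q
    P={"wc":M(x,y,a,[0,-.186,.125]),"pin":M(x,y,a,pin(th)),"grip":M(x,y,a,grip(th,0)),"stop":M(x,y,a,[sx,-.125,.219])}
    return np.concatenate([proj(c,P[k])[0]-ob[k][c] for k in ob for c in C])
s=least_squares(f,[.55,.3,0,-3,.03],loss="soft_l1");print(s.x,np.round(s.fun.reshape(-1,2),1).tolist())
crop("scene",180,310,330,470,"b1.png");crop("top",110,260,190,310,"b2.png",4)
E
```

```text
wc [0.6103 0.0544 0.1136] [ 0.4048 -0.0233  0.3846  0.298 ]
pin [0.6089 0.026  0.0647] [ 1.6511 -0.0879  1.6099  1.1995]
grip [0.6143 0.0234 0.138 ] [ 0.3986 -0.022   0.3876  0.2934]
stop [0.6333 0.1104 0.2189] [-0.3934  0.0277 -0.3541 -0.3055]
[ 0.61797598  0.23618259 -0.03094053 -3.09557323  0.01923044] [[0.2, -1.5], [1.7, -1.3], [1.6, 0.2], [1.5, 1.4], [-0.1, 1.4], [-0.6, 2.3], [-0.3, -0.1], [-0.5, -0.3]]
```

View pics/b1.png

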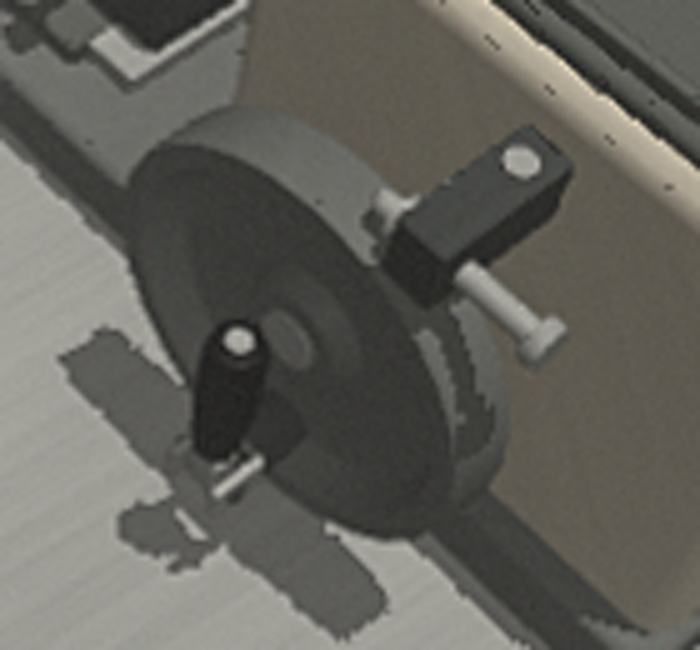

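View pics/b2.png

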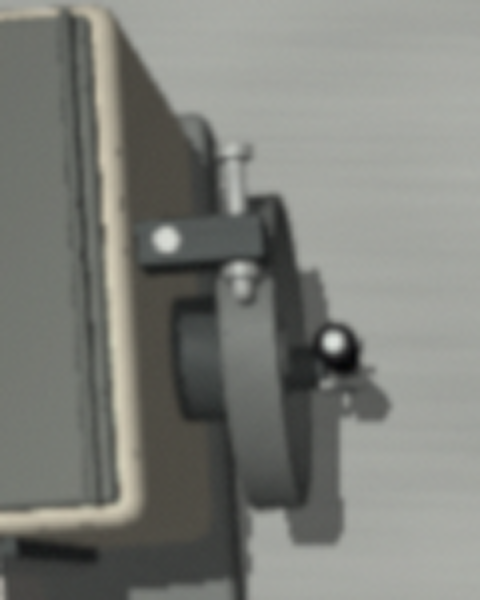

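```bash
python3 - <<'E'
from h import *
def ray(c,uv,z):
    s=least_squares(lambda q:proj(c,[q[0],q[1],z])[0]-uv,[.5,.1]);return s.x
for z in(.02,.04):
    a=ray("top",(142,333),z);b=ray("top",(254,326),z);print(z,a,b,np.linalg.norm(a-b),"yaw",np.arctan2(*(a-b)[[0,1]]*[-1,1]))
# nose, block outer top corners
for n,s,t in(("nose",(405,223),(250.5,184.5)),("blk_outer_-x_top",(330+400/5,180+232/5),(190+262/4,110+262/4)),("blk_out_+x_top",(330+450/5,180+262/5),(190+270/4,110+218/4)),("tip",(330+240/5,180+341/5),(190+334/4,110+342/4))):
    print(n,*[np.round(v,4) for v in tri({"scene":s,"top":t})])
x,y,a,th,sx=.618,.2362,-.031,-3.0956,.019
for n,p in(("wc",[0,-.186,.125]),("pin",pin(th)),("tip",grip(th,0,.094)),("out",grip(th,1.57)),("lugtop",[0,-.172,.219])):
    P=M(x,y,a,p);print(n,P.round(4),proj("scene",P).round(0),proj("top",P).round(0))
im=read_camera("top")[110:260,190:310]
E
```

```text
0.02 [0.29605341 0.34364488] [0.31567959 0.07600757] 0.2683559554462633 yaw 0.07320021743286127
0.04 [0.29954515 0.33601023] [0.31879475 0.07350812] 0.2632069587229507 yaw 0.07320021743286116
nose [0.6227 0.0633 0.2104] [-0.1301  0.0082 -0.1216 -0.0986]
blk_outer_-x_top [0.639  0.0535 0.2273] [-1.17    0.0748 -1.1063 -0.9063]
blk_out_+x_top [0.6601 0.0508 0.2378] [-2.2872  0.1503 -2.1804 -1.8245]
tip [0.6108 0.0239 0.1526] [-0.7807  0.0432 -0.7568 -0.5733]
wc [0.6122 0.0503 0.125 ] [[387. 250.]] [[262. 196.]]
pin [0.6086 0.0264 0.0631] [[372. 272.]] [[275. 201.]]
tip [0.613  0.0263 0.157 ] [[379. 247.]] [[271. 194.]]
out [ 0.6067 -0.0376  0.0631] [[344. 288.]] [[303. 203.]]
lugtop [0.6127 0.0643 0.219 ] [[402. 216.]] [[249. 189.]]
```

```bash
python3 - <<'E'
from h import *
import json
g=cv2.cvtColor(read_camera("top"),cv2.COLOR_RGB2GRAY)
cv2.imwrite("pics/c1.png",cv2.resize(read_camera("top")[90:350,80:340,::-1],None,fx=2.3,fy=2.3,interpolation=cv2.INTER_CUBIC))
def ray(c,uv,z):
    s=least_squares(lambda q:proj(c,[q[0],q[1],z])[0]-uv,[.5,.1]);return s.x
ob={"wc":{"scene":(387,251.7),"top":(259.9,197.3)},"pin":{"scene":(370,272.1),"top":(273.4,200.1)},"grip":{"scene":(376.8,254.3),"top":(273.2,194)},"stop":{"scene":(432,211.4),"top":(226.1,178.3)},"tip":{"scene":(378,248.2),"top":(273.5,195.5)}}
def f(q):
    x,y,a,th,sx=q
    P={"wc":M(x,y,a,[0,-.186,.125]),"pin":M(x,y,a,pin(th)),"grip":M(x,y,a,grip(th,0)),"stop":M(x,y,a,[sx,-.125,.219]),"tip":M(x,y,a,grip(th,0,.092))}
    return np.concatenate([(proj(c,P[k])[0]-ob[k][c])/1.5 for k in ob for c in C]+[[(a-.073)/.015]])
s=least_squares(f,[.55,.3,0,-3,.03],loss="soft_l1");print(s.x,np.round(s.fun[:-1].reshape(-1,2),1).tolist())
x,y,a,th,sx=s.x
for n,p in(("wc",[0,-.186,.125]),("pin",pin(th)),("tip",grip(th,0,.092)),("out",grip(th,1.57)),("lugtop",[0,-.172,.219])):
    P=M(x,y,a,p);print(n,P.round(4))
for y0 in(-.125,.125):
  for x0 in(-.12,.12): print(proj("top",M(x,y,a,[x0,y0,.27])).round(0))
E
```

```text
[ 0.5971697   0.2345661   0.06941412 -3.1107203   0.02730919] [[-0.7, -1.4], [1.5, -0.2], [0.9, 0.7], [1.4, 0.6], [-0.3, 1.2], [-0.0, 1.5], [0.1, -0.3], [-0.7, -0.1], [0.4, -0.2], [-1.0, -1.1]]
wc [0.6101 0.049  0.125 ]
pin [0.6098 0.0249 0.063 ]
tip [0.6127 0.0251 0.155 ]
out [ 0.6143 -0.0389  0.0631]
lugtop [0.6091 0.063  0.219 ]
[[224. 253.]]
[[217. 124.]]
[[ 88. 261.]]
[[ 84. 132.]]
```

View pics/c1.png

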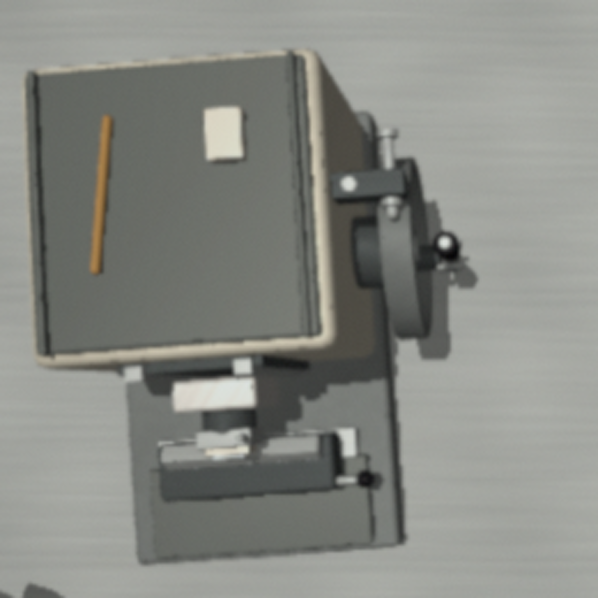

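```bash
cat >> h.py <<'E'
from scipy.spatial.transform import Rotation as R
def st():
    s=env.sense();r=R.from_rotvec(s["ee_rot"]).as_matrix();y=r[:,1]
    print("t",round(s["time_s"],2),"tcp",s["tool_pos"].round(4),"jawyaw",round((np.degrees(np.arctan2(y[1],y[0]))+90)%180-90,1),"z",r[:,2].round(3),"F",s["contact_force"].round(2),"M",s["moment"].round(2),"w",round(s["grip_width"],4))
    return s
E
python3 -c "from h import *;st()"; python3 -m crank '[[[0,0,1],0,1],[[0,0,1],0,1],[[0,0,1],0,1],[[0,-0.5,1],0,0.2]]'; python3 -c "from h import *;st()"
```

```text
t 1.15 tcp [0.2577 0.514  0.3027] jawyaw 63.4 z [-0. -0. -1.] F [ 1.1   1.17 -0.25] M [ 0.01 -0.    0.02] w 0.0919
time_s: 1.48
tool_pos: [0.2551, 0.4966, 0.4166]
ee_rot: [-0.72, -3.049, 0.027]
contact_force: [-0.2, 1.0, 0.6]
grip_width: 0.0874
t 1.48 tcp [0.2551 0.4966 0.4166] jawyaw 63.4 z [-0.012 -0.015 -1.   ] F [-0.16  1.03  0.63] M [ 0.   -0.04 -0.02] w 0.0874
```

```bash
python3 -m crank '[[[0.7,-0.93,0.1],-5,0],[[0.7,-0.93,0],-5,0],[[0.7,-0.93,0],-5,0],[[0.7,-0.93,0],-5,0],[[0.7,-0.93,0],-5,0],[[0.7,-0.93,0],-5,0],[[0.7,-0.93,0],-5,0],[[0.7,-0.93,0],-5,0],[[0.7,-0.93,0],-5,0],[[0.7,-0.93,0],-5,0]]'; python3 -c "from h import *;st()"
```

```text
time_s: 2.32
tool_pos: [0.4687, 0.2089, 0.4326]
ee_rot: [1.981, 2.438, 0.009]
contact_force: [0.2, 0.3, -0.5]
grip_width: 0.046
t 2.32 tcp [0.4687 0.2089 0.4326] jawyaw 11.8 z [ 0.004  0.004 -1.   ] F [ 0.2   0.31 -0.46] M [-0.03  0.06  0.05] w 0.046
```

```bash
python3 -m crank '[[[0.7,-0.9,0],-5,-0.1],[[0.7,-0.9,0],-5,-0.1],[[0.7,-0.9,0],-5,-0.1],[[0.7,-0.9,0],-5,-0.1],[[0.7,-0.9,0],-5,-0.1],[[0.7,-0.9,0],-5,-0.1],[[0.5,-0.9,-0.2],0,-0.1],[[0,0,-1],0,-0.1],[[0,0,-1],0,-0.1]]'; python3 -c "from h import *;st()
cv2.imwrite('pics/d1.png',read_camera('top')[90:350,160:420,::-1].repeat(2,0).repeat(2,1))
cv2.imwrite('pics/d2.png',read_camera('scene')[120:340,280:520,::-1].repeat(2,0).repeat(2,1))"
```

```text
time_s: 3.07
tool_pos: [0.6204, 0.0009, 0.3723]
ee_rot: [2.569, 1.781, 0.025]
contact_force: [-0.9, 0.8, -0.5]
grip_width: 0.0414
t 3.07 tcp [0.6204 0.0009 0.3723] jawyaw -20.6 z [ 0.022 -0.003 -1.   ] F [-0.92  0.83 -0.46] M [-0.03  0.07 -0.  ] w 0.0414
```

View pics/d2.png

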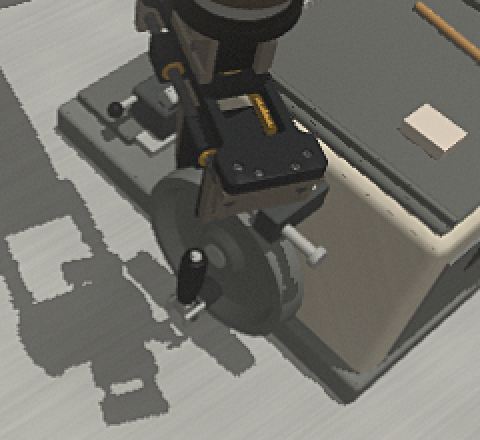

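View pics/d1.png

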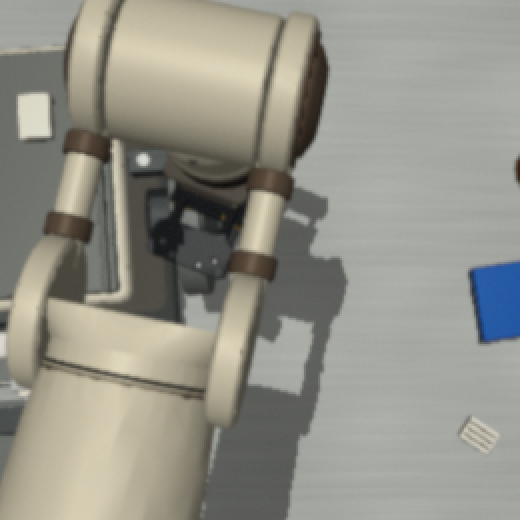

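```bash
python3 -m crank '[[[-0.25,0.6,-0.5],0.5,-0.1],[[0,0,-0.8],0.5,-0.1],[[0,0,0],0,-0.1]]'; python3 -c "from h import *;st()"
```

```text
time_s: 3.42
tool_pos: [0.6105, 0.021, 0.3307]
ee_rot: [2.558, 1.809, 0.015]
contact_force: [-1.0, 0.0, -1.0]
grip_width: 0.0413
t 3.42 tcp [0.6105 0.021  0.3307] jawyaw -19.5 z [ 0.013 -0.001 -1.   ] F [-0.96  0.01 -1.02] M [-0.07  0.1   0.01] w 0.0413
```

```bash
python3 -m crank '[[[0,0,-1],0,-0.1],[[0,0,-1],0,-0.1],[[0,0,-0.4],0,-0.1],[[0,0,0],0,-0.1]]'; python3 -c "from h import *;st()
crop('scene',180,310,320,460,'e1.png')"
```

```text
time_s: 3.75
tool_pos: [0.6133, 0.0226, 0.2677]
ee_rot: [2.549, 1.807, 0.03]
contact_force: [-0.3, 0.2, 0.4]
grip_width: 0.0413
t 3.75 tcp [0.6133 0.0226 0.2677] jawyaw -19.3 z [ 0.026 -0.003 -1.   ] F [-0.27  0.23  0.39] M [-0.    0.1  -0.07] w 0.0413
```

View pics/e1.png

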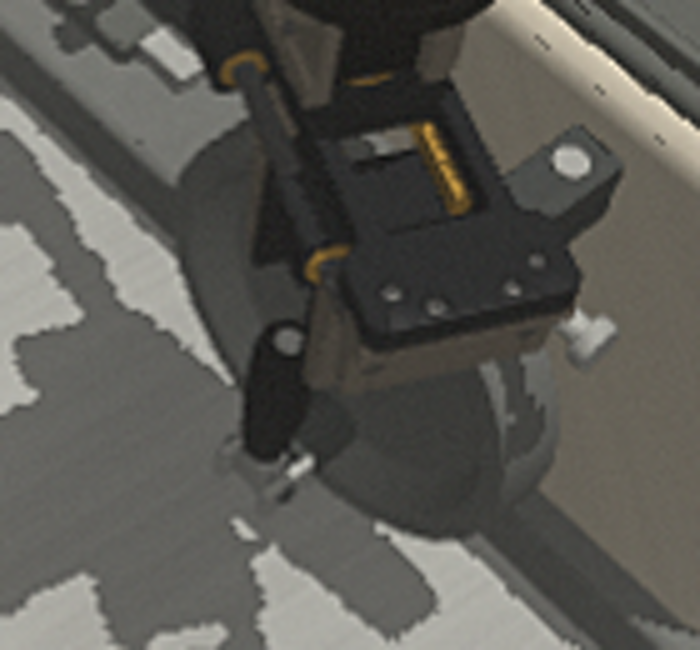

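```bash
python3 -m crank '[[[-0.1,-0.1,-0.4],0,-0.1],[[0,-0.1,-0.4],0,-0.1],[[0,0,0],0,-0.1]]'; python3 -c "from h import *;st()"; python3 -m crank '[[[0,0,-0.3],0,-0.1],[[0,0,0],0,-0.1]]'; python3 -c "from h import *;st()
crop('scene',180,310,320,460,'e2.png')"
```

```text
time_s: 4.05
tool_pos: [0.6135, 0.0158, 0.2503]
ee_rot: [2.541, 1.803, 0.043]
contact_force: [-0.6, -0.2, -0.4]
grip_width: 0.0414
t 4.05 tcp [0.6135 0.0158 0.2503] jawyaw -19.3 z [ 0.037 -0.005 -0.999] F [-0.57 -0.21 -0.45] M [-0.06  0.09  0.  ] w 0.0414
time_s: 4.22
tool_pos: [0.614, 0.0153, 0.2417]
ee_rot: [2.541, 1.801, 0.046]
contact_force: [0.2, 1.1, -0.5]
grip_width: 0.0414
t 4.22 tcp [0.614  0.0153 0.2417] jawyaw -19.3 z [ 0.039 -0.005 -0.999] F [ 0.19  1.05 -0.53] M [-0.06  0.09  0.03] w 0.0414
```

View pics/e2.png

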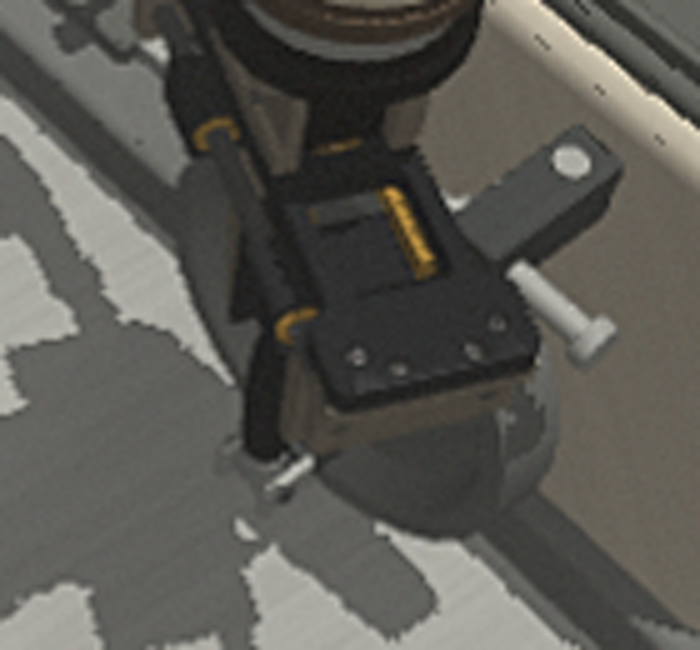

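```bash
python3 -m crank '[[[-0.2,0.15,-0.25],0,-0.1],[[0,0.0,-0.3],0,-0.1],[[0,0,0],0,-0.1]]'; python3 -c "from h import *;st()"
```

```text
time_s: 4.52
tool_pos: [0.6087, 0.0201, 0.2264]
ee_rot: [2.538, 1.799, 0.051]
contact_force: [-0.7, 0.4, -0.2]
grip_width: 0.0411
t 4.52 tcp [0.6087 0.0201 0.2264] jawyaw -19.3 z [ 0.044 -0.006 -0.999] F [-0.67  0.4  -0.2 ] M [-0.06  0.11  0.  ] w 0.0411
```

```bash
python3 -m crank '[[[0,0.05,-0.15],0,-0.2],[[0,0,0],0,-0.6],[[0,0,0],0,-1],[[0,0,0],0,-1],[[0,0,0],0,-1]]'; python3 -c "from h import *;st()
crop('scene',180,310,320,460,'e3.png')"
```

```text
time_s: 4.93
tool_pos: [0.6074, 0.0226, 0.2206]
ee_rot: [2.54, 1.802, 0.046]
contact_force: [-2.0, 0.9, 0.3]
grip_width: 0.0227
t 4.93 tcp [0.6074 0.0226 0.2206] jawyaw -19.3 z [ 0.04  -0.004 -0.999] F [-1.97  0.94  0.33] M [0.05 0.24 0.  ] w 0.0227
```

View pics/e3.png

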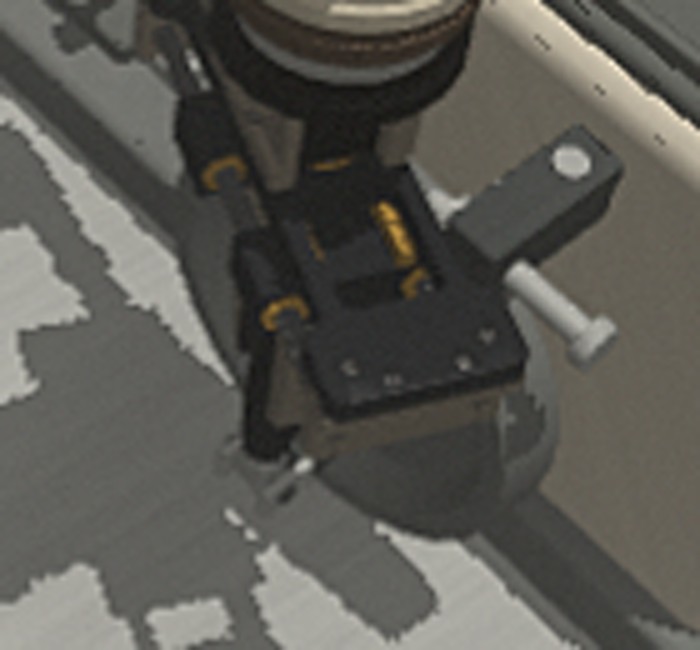

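```bash
python3 -m crank '[[[0,-0.25,0],0,-1],[[0,-0.25,-0.05],0,-1],[[0.05,-0.25,-0.05],0,-1],[[0,0,0],0,-1]]'; python3 -c "from h import *;st()
crop('scene',180,310,320,460,'f1.png')"
```

```text
time_s: 5.32
tool_pos: [0.6081, 0.0006, 0.2175]
ee_rot: [2.544, 1.807, 0.049]
contact_force: [-1.5, 3.1, 1.5]
grip_width: 0.0228
t 5.32 tcp [6.081e-01 6.000e-04 2.175e-01] jawyaw -19.2 z [ 0.037  0.002 -0.999] F [-1.53  3.05  1.46] M [0.72 0.4  0.06] w 0.0228
```

View pics/f1.png

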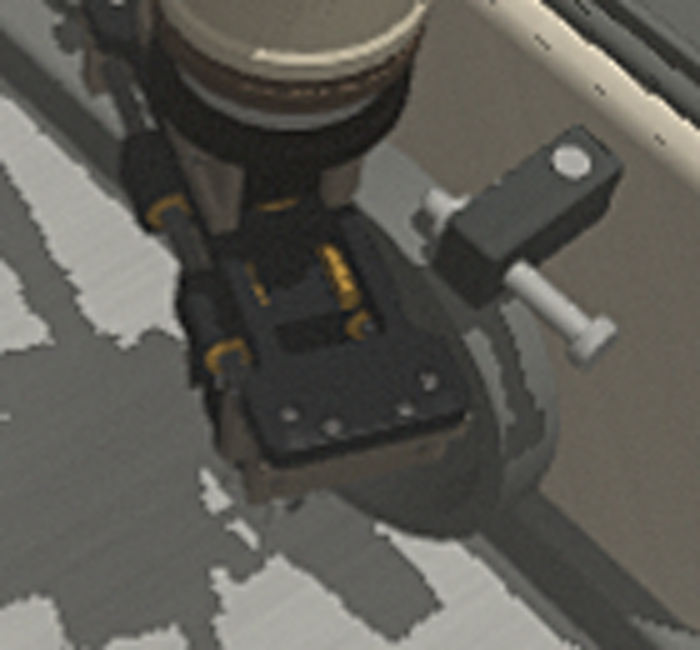

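```bash
python3 -m crank '[[[0,-0.1,-0.02],7,-1],[[0,-0.1,-0.03],7,-1],[[0,-0.1,-0.05],7,-1],[[0,0,0],2,-1]]'; python3 -c "from h import *;st()"
```

```text
time_s: 5.7
tool_pos: [0.6106, -0.0087, 0.2149]
ee_rot: [2.119, 2.294, 0.066]
contact_force: [-1.4, 3.3, -0.8]
grip_width: 0.0227
t 5.7 tcp [ 0.6106 -0.0087  0.2149] jawyaw 4.5 z [ 0.042  0.019 -0.999] F [-1.38  3.33 -0.78] M [ 0.7   0.21 -0.03] w 0.0227
```

```bash
python3 -m crank '[[[0.02,-0.24,-0.12],0,-1],[[0.01,-0.24,-0.14],0,-1],[[0.02,-0.3,-0.26],0,-1],[[0.02,-0.3,-0.29],0,-1]]'; python3 -c "from h import *;st()
crop('scene',180,310,300,440,'f2.png')"
```

```text
time_s: 6.03
tool_pos: [0.6131, -0.0407, 0.1914]
ee_rot: [2.117, 2.296, 0.072]
contact_force: [-0.6, 9.4, -1.2]
grip_width: 0.0228
t 6.03 tcp [ 0.6131 -0.0407  0.1914] jawyaw 4.6 z [ 0.044  0.022 -0.999] F [-0.61  9.44 -1.22] M [1.79 0.3  0.1 ] w 0.0228
```

View pics/f2.png

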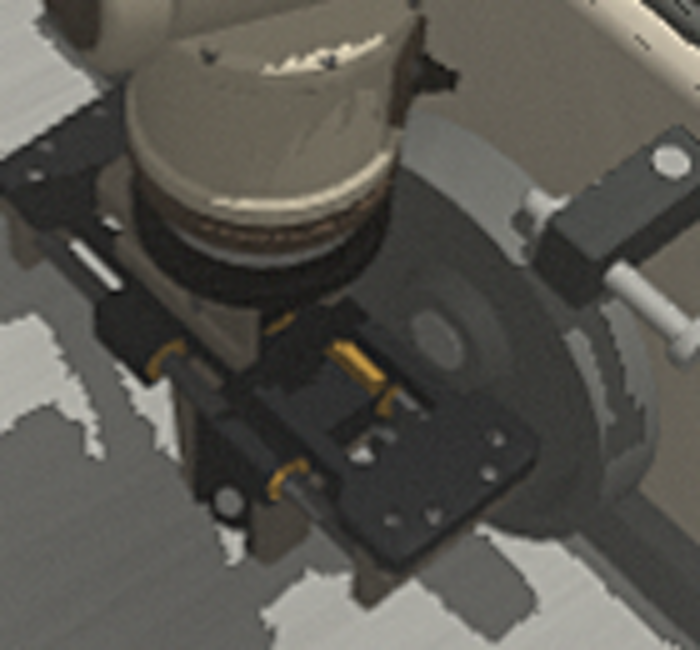

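```bash
python3 -m crank '[[[0.02,-0.1,-0.33],0,-1],[[0.02,-0.15,-0.35],0,-1]]'; python3 -c "from h import *;st()"; python3 -m crank '[[[0.01,-0.07,-0.26],0,-1],[[0,-0.05,-0.26],0,-1]]'; python3 -c "from h import *;st()
crop('scene',180,310,300,440,'f3.png')"
```

```text
time_s: 6.25
tool_pos: [0.6151, -0.0519, 0.1705]
ee_rot: [2.116, 2.291, 0.069]
contact_force: [-4.4, 8.2, 1.6]
grip_width: 0.0228
t 6.25 tcp [ 0.6151 -0.0519  0.1705] jawyaw 4.5 z [ 0.046  0.018 -0.999] F [-4.44  8.16  1.56] M [1.51 0.86 0.14] w 0.0228
time_s: 6.42
tool_pos: [0.6155, -0.0563, 0.1537]
ee_rot: [2.118, 2.29, 0.071]
contact_force: [-0.7, 6.7, 3.0]
grip_width: 0.0224
t 6.42 tcp [ 0.6155 -0.0563  0.1537] jawyaw 4.4 z [ 0.046  0.019 -0.999] F [-0.69  6.65  3.  ] M [1.3  0.34 0.09] w 0.0224
```

View pics/f3.png

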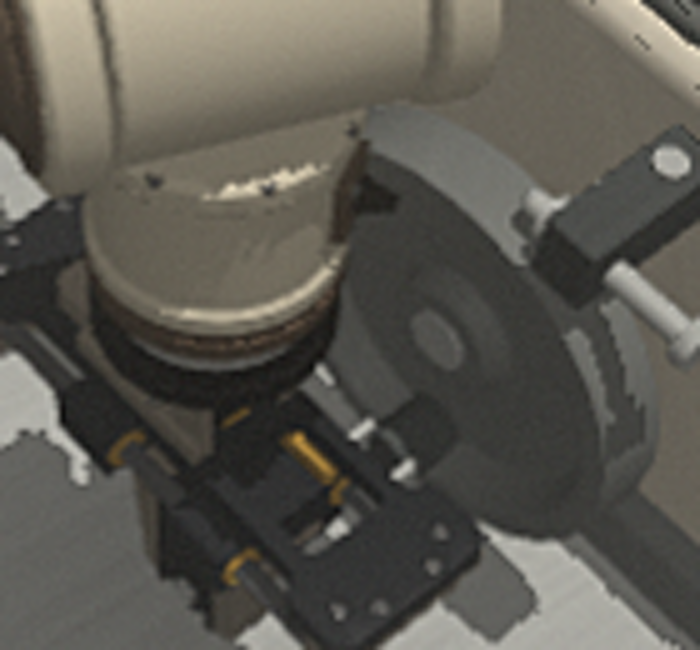

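```bash
python3 -m crank '[[[0,-0.02,-0.2],0,-1],[[0,0,-0.15],0,-1],[[0,0,0],0,-1]]'; python3 -c "from h import *;st()"; python3 -m crank '[[[0,0,-0.15],0,-1],[[0,0,0],0,-1]]'; python3 -c "from h import *;st()"
```

```text
time_s: 6.72
tool_pos: [0.6168, -0.0571, 0.1432]
ee_rot: [2.118, 2.288, 0.074]
contact_force: [-3.7, 4.8, 9.6]
grip_width: 0.0229
t 6.72 tcp [ 0.6168 -0.0571  0.1432] jawyaw 4.4 z [ 0.049  0.019 -0.999] F [-3.74  4.84  9.56] M [1.05 0.77 0.12] w 0.0229
time_s: 6.88
tool_pos: [0.6192, -0.0569, 0.1431]
ee_rot: [2.115, 2.285, 0.08]
contact_force: [-4.2, 5.2, 9.8]
grip_width: 0.0227
t 6.88 tcp [ 0.6192 -0.0569  0.1431] jawyaw 4.4 z [ 0.055  0.019 -0.998] F [-4.22  5.23  9.85] M [1.05 0.82 0.14] w 0.0227
```

```bash
python3 -m crank '[[[-0.2,-0.01,0],0,-1],[[-0.2,-0.01,0.02],0,-1],[[-0.2,-0.01,0.03],0,-1]]'; python3 -c "from h import *;st()"; python3 -m crank '[[[-0.2,-0.01,0.05],0,-1],[[-0.2,-0.01,0.06],0,-1]]'; python3 -c "from h import *;st()
crop('scene',180,310,300,440,'g1.png')"
```

```text
time_s: 7.13
tool_pos: [0.6072, -0.0575, 0.1494]
ee_rot: [2.106, 2.273, 0.097]
contact_force: [3.6, 5.8, 0.7]
grip_width: 0.0228
t 7.13 tcp [ 0.6072 -0.0575  0.1494] jawyaw 4.3 z [ 0.073  0.018 -0.997] F [3.62 5.78 0.72] M [ 0.83 -0.55  0.02] w 0.0228
time_s: 7.3
tool_pos: [0.598, -0.0578, 0.1542]
ee_rot: [2.101, 2.267, 0.107]
contact_force: [3.9, 4.3, -2.3]
grip_width: 0.0227
t 7.3 tcp [ 0.598  -0.0578  0.1542] jawyaw 4.3 z [ 0.083  0.017 -0.996] F [ 3.92  4.32 -2.28] M [ 0.79 -0.6   0.17] w 0.0227
```

View pics/g1.png

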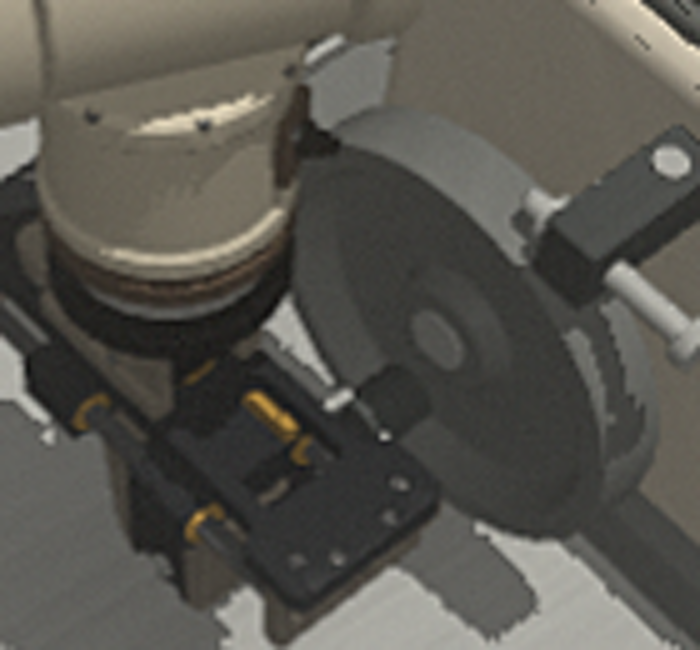

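```bash
python3 -m crank '[[[-0.15,-0.01,-0.2],0,-1],[[-0.2,-0.01,-0.15],0,-1]]'; python3 -c "from h import *;st()"
```

```text
time_s: 7.52
tool_pos: [0.5907, -0.0587, 0.1466]
ee_rot: [2.094, 2.259, 0.116]
contact_force: [4.3, 5.7, 4.8]
grip_width: 0.0231
t 7.52 tcp [ 0.5907 -0.0587  0.1466] jawyaw 4.3 z [ 0.095  0.015 -0.995] F [4.35 5.75 4.85] M [ 1.16 -0.86 -0.09] w 0.0231
```

```bash
cat >> h.py <<'E'
def wind(cx=.6175,cz=.125,r=.0595,step=.10):
    s=st();p=s["tool_pos"]+.077*R.from_rotvec(s["ee_rot"]).as_matrix()[:,2]
    dx,dz=p[0]-cx,p[2]-cz;th=np.arctan2(dx,dz);F=s["contact_force"]
    t=np.array([np.cos(th),-np.sin(th)]);o=np.array([np.sin(th),np.cos(th)]);f=F[[0,2]]
    print("th %.3f r %.4f Ft %.1f Fout %.1f  contact y %.4f"%(th,np.hypot(dx,dz),f@t,f@o,p[1]))
    for k in(1,2,3,4):
        a=th+step*k;b=a-step
        d=.062*np.array([np.sin(a)-np.sin(b),np.cos(a)-np.cos(b)])/.03
        print(" row",k,d.round(3),"out dir",np.round([np.sin(a),np.cos(a)],2))
E
python3 -c "from h import *;wind()"
```

```text
t 7.52 tcp [ 0.5907 -0.0587  0.1466] jawyaw 4.3 z [ 0.095  0.015 -0.995] F [4.35 5.75 4.85] M [ 1.16 -0.86 -0.09] w 0.0231
th -2.801 r 0.0584 Ft -2.5 Fout -6.0  contact y -0.0576
 row 1 [-0.191  0.079] out dir [-0.43 -0.9 ]
 row 2 [-0.182  0.097] out dir [-0.51 -0.86]
 row 3 [-0.172  0.115] out dir [-0.6 -0.8]
 row 4 [-0.159  0.132] out dir [-0.67 -0.74]
```

```bash
python3 -m crank '[[[-0.23,-0.01,-0.01],0,-1],[[-0.23,-0.01,0.01],0,-1],[[-0.23,-0.01,0.04],0,-1]]'; python3 -c "from h import *;wind()"
```

```text
time_s: 7.77
tool_pos: [0.5773, -0.0595, 0.1524]
ee_rot: [2.085, 2.241, 0.139]
contact_force: [5.8, 6.0, 1.9]
grip_width: 0.0227
t 7.77 tcp [ 0.5773 -0.0595  0.1524] jawyaw 4.1 z [ 0.118  0.014 -0.993] F [5.76 5.96 1.92] M [ 1.11 -0.87  0.01] w 0.0227
th -2.576 r 0.0581 Ft -3.8 Fout -4.7  contact y -0.0585
 row 1 [-0.169  0.119] out dir [-0.62 -0.79]
 row 2 [-0.156  0.135] out dir [-0.69 -0.72]
 row 3 [-0.142  0.15 ] out dir [-0.76 -0.65]
 row 4 [-0.126  0.164] out dir [-0.82 -0.57]
```

```bash
python3 -m crank '[[[-0.22,0,0.05],0,-1],[[-0.21,0,0.07],0,-1],[[-0.21,0,0.1],0,-1]]'; python3 -c "from h import *;wind()"
```

```text
time_s: 8.02
tool_pos: [0.5637, -0.0602, 0.1625]
ee_rot: [2.076, 2.226, 0.156]
contact_force: [5.5, 4.6, -1.7]
grip_width: 0.023
t 8.02 tcp [ 0.5637 -0.0602  0.1625] jawyaw 4.0 z [ 0.138  0.011 -0.99 ] F [ 5.51  4.62 -1.69] M [ 0.74 -0.78  0.07] w 0.023
th -2.302 r 0.0580 Ft -4.9 Fout -3.0  contact y -0.0594
 row 1 [-0.13   0.161] out dir [-0.81 -0.59]
 row 2 [-0.113  0.173] out dir [-0.86 -0.51]
 row 3 [-0.096  0.183] out dir [-0.91 -0.42]
 row 4 [-0.077  0.192] out dir [-0.95 -0.32]
```

More outward bias now, about 0.1 per row.

```bash
python3 -m crank '[[[-0.22,0,0.07],0,-1],[[-0.22,0,0.1],0,-1],[[-0.2,0,0.13],0,-1]]'; python3 -c "from h import *;wind()"
```

```text
time_s: 8.27
tool_pos: [0.5502, -0.061, 0.1749]
ee_rot: [2.068, 2.21, 0.173]
contact_force: [7.6, 4.8, -1.4]
grip_width: 0.0228
t 8.27 tcp [ 0.5502 -0.061   0.1749] jawyaw 3.8 z [ 0.158  0.008 -0.987] F [ 7.58  4.8  -1.36] M [ 1.04 -1.3  -0.05] w 0.0228
th -2.013 r 0.0610 Ft -4.5 Fout -6.3  contact y -0.0604
 row 1 [-0.079  0.191] out dir [-0.94 -0.34]
 row 2 [-0.06   0.198] out dir [-0.97 -0.24]
 row 3 [-0.039  0.203] out dir [-0.99 -0.14]
 row 4 [-0.019  0.206] out dir [-1.   -0.04]
```

```bash
python3 -m crank '[[[-0.16,0,0.16],0,-1],[[-0.14,0,0.18],0,-1],[[-0.12,0,0.2],0,-1]]'; python3 -c "from h import *;wind()"
```

```text
time_s: 8.52
tool_pos: [0.5419, -0.0614, 0.1931]
ee_rot: [2.062, 2.196, 0.188]
contact_force: [8.4, 4.4, -4.6]
grip_width: 0.0228
t 8.52 tcp [ 0.5419 -0.0614  0.1931] jawyaw 3.6 z [ 0.174  0.006 -0.985] F [ 8.42  4.36 -4.6 ] M [ 0.84 -1.16  0.06] w 0.0228
th -1.694 r 0.0626 Ft -5.6 Fout -7.8  contact y -0.0609
 row 1 [-0.015  0.206] out dir [-1.   -0.02]
 row 2 [0.006 0.207] out dir [-1.    0.08]
 row 3 [0.026 0.205] out dir [-0.98  0.18]
 row 4 [0.047 0.201] out dir [-0.96  0.27]
```

```bash
python3 -c "from h import *;crop('scene',150,310,280,440,'g2.png',4)"
```

```text
(no output)
```

View pics/g2.png

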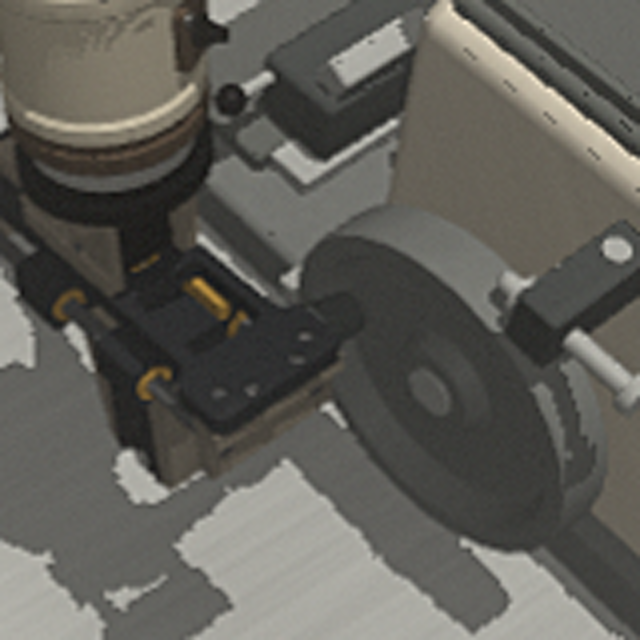

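The wheel has reached about nine o'clock, with the hinge lug at (345,310) and the gripper still on the handle.

```bash
python3 -m crank '[[[-0.07,0,0.23],0,-1],[[-0.05,0,0.23],0,-1],[[-0.03,0,0.23],0,-1]]'; python3 -c "from h import *;wind()"
```

```text
time_s: 8.82
tool_pos: [0.54, -0.0614, 0.2142]
ee_rot: [2.059, 2.187, 0.197]
contact_force: [8.1, 4.2, -7.0]
grip_width: 0.0228
t 8.82 tcp [ 0.54   -0.0614  0.2142] jawyaw 3.5 z [ 0.184  0.005 -0.983] F [ 8.1   4.23 -6.99] M [ 0.76 -1.12  0.06] w 0.0228
th -1.360 r 0.0648 Ft -5.1 Fout -9.4  contact y -0.0610
 row 1 [0.053 0.2  ] out dir [-0.95  0.31]
 row 2 [0.073 0.193] out dir [-0.92  0.4 ]
 row 3 [0.092 0.185] out dir [-0.87  0.49]
 row 4 [0.11  0.175] out dir [-0.82  0.57]
```

```bash
python3 -m crank '[[[0.05,0.01,0.22],0,-1],[[0.08,0.01,0.21],0,-1],[[0.1,0.01,0.21],0,-1]]'; python3 -c "from h import *;wind()"
```

```text
time_s: 9.07
tool_pos: [0.5458, -0.0608, 0.2304]
ee_rot: [2.061, 2.189, 0.193]
contact_force: [0.3, 0.6, -7.8]
grip_width: 0.0224
t 9.07 tcp [ 0.5458 -0.0608  0.2304] jawyaw 3.5 z [ 0.181  0.004 -0.984] F [ 0.28  0.56 -7.8 ] M [0.13 0.37 0.21] w 0.0224
th -1.096 r 0.0650 Ft -6.8 Fout -3.8  contact y -0.0605
 row 1 [0.103 0.179] out dir [-0.84  0.54]
 row 2 [0.121 0.168] out dir [-0.78  0.62]
 row 3 [0.137 0.155] out dir [-0.71  0.7 ]
 row 4 [0.152 0.14 ] out dir [-0.64  0.77]
```

```bash
python3 -m crank '[[[0.05,0.01,0.22],0,-1],[[0.07,0.01,0.21],0,-1],[[0.09,0.01,0.2],0,-1]]'; python3 -c "from h import *;wind()"
```

```text
time_s: 9.32
tool_pos: [0.5531, -0.0601, 0.2471]
ee_rot: [2.063, 2.186, 0.194]
contact_force: [9.3, 1.9, -15.6]
grip_width: 0.0227
t 9.32 tcp [ 0.5531 -0.0601  0.2471] jawyaw 3.3 z [ 0.182  0.004 -0.983] F [  9.32   1.88 -15.64] M [ 0.28 -1.22  0.01] w 0.0227
th -0.826 r 0.0685 Ft -5.2 Fout -17.5  contact y -0.0598
 row 1 [0.147 0.145] out dir [-0.66  0.75]
 row 2 [0.161 0.129] out dir [-0.59  0.81]
 row 3 [0.173 0.113] out dir [-0.5   0.86]
 row 4 [0.184 0.095] out dir [-0.41  0.91]
```

```bash
python3 -m crank '[[[0.19,0.01,0.11],0,-1],[[0.19,0.01,0.1],0,-1]]'; python3 -c "from h import *;wind()
crop('scene',150,310,280,440,'g3.png',4);crop('top',110,260,190,310,'g4.png',4)"
```

```text
time_s: 9.48
tool_pos: [0.5637, -0.0594, 0.2521]
ee_rot: [2.065, 2.189, 0.19]
contact_force: [-6.1, 0.7, -4.0]
grip_width: 0.0228
t 9.48 tcp [ 0.5637 -0.0594  0.2521] jawyaw 3.3 z [ 0.177  0.005 -0.984] F [-6.11  0.73 -4.02] M [0.24 1.3  0.37] w 0.0228
th -0.663 r 0.0652 Ft -7.3 Fout 0.6  contact y -0.0590
 row 1 [0.169 0.119] out dir [-0.53  0.85]
 row 2 [0.18  0.101] out dir [-0.45  0.89]
 row 3 [0.189 0.083] out dir [-0.36  0.93]
 row 4 [0.197 0.064] out dir [-0.26  0.97]
```

View pics/g3.png

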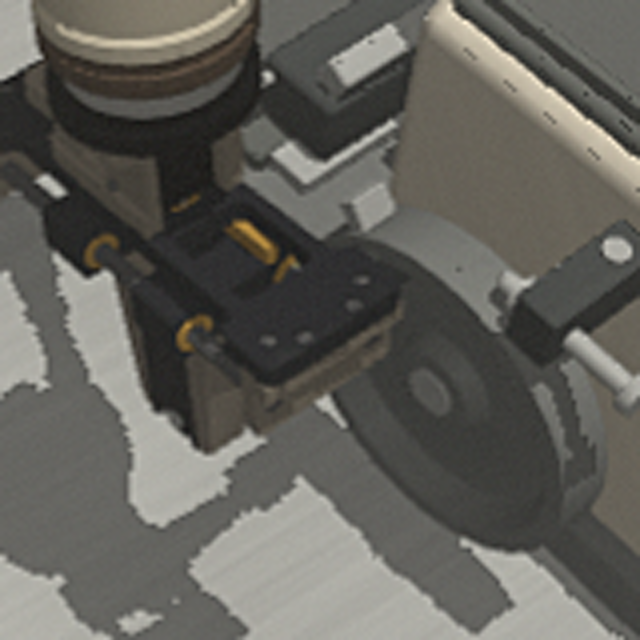

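View pics/g4.png

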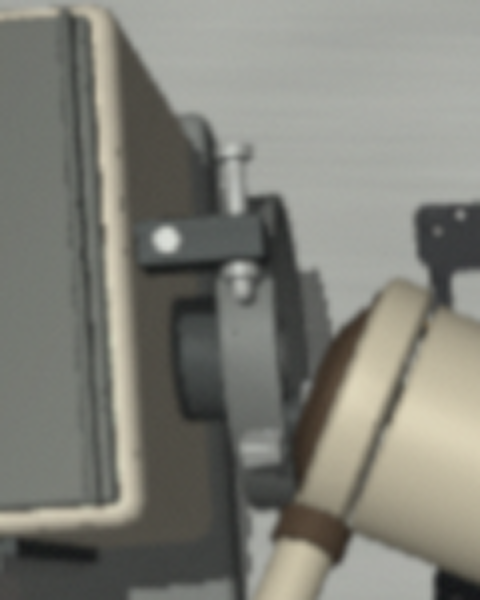

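```bash
python3 -m crank '[[[0.16,0.01,0.15],0,-1],[[0.16,0.01,0.14],0,-1]]'; python3 -c "
from h import *;wind()
# lug px before
for th in (-.9,-.8,-.7,-.6):
    P=M(.5972,.2346,.0694,[.094*np.sin(th),-.172,.125+.094*np.cos(th)]);print(th,proj('scene',P)[0].round(),proj('top',P)[0].round())"
```

```text
time_s: 9.75
tool_pos: [0.5725, -0.0587, 0.2603]
ee_rot: [2.067, 2.192, 0.186]
contact_force: [-1.1, 1.3, -8.9]
grip_width: 0.0225
t 9.75 tcp [ 0.5725 -0.0587  0.2603] jawyaw 3.4 z [ 0.173  0.005 -0.985] F [-1.15  1.29 -8.9 ] M [0.25 0.58 0.17] w 0.0225
th -0.490 r 0.0674 Ft -5.2 Fout -7.3  contact y -0.0583
 row 1 [0.187 0.088] out dir [-0.38  0.93]
 row 2 [0.195 0.069] out dir [-0.29  0.96]
 row 3 [0.201 0.049] out dir [-0.19  0.98]
 row 4 [0.205 0.029] out dir [-0.09  1.  ]
-0.9 [368. 200.] [254. 229.]
-0.8 [371. 200.] [253. 226.]
-0.7 [374. 200.] [253. 222.]
-0.6 [377. 201.] [252. 218.]
```

```bash
python3 -m crank '[[[0.18,0.01,0.09],0,-1],[[0.18,0.01,0.08],0,-1]]'; python3 -c "
from h import *;wind()"
```

```text
time_s: 9.92
tool_pos: [0.5828, -0.0579, 0.2646]
ee_rot: [2.069, 2.195, 0.183]
contact_force: [-2.2, 1.8, -6.3]
grip_width: 0.0231
t 9.92 tcp [ 0.5828 -0.0579  0.2646] jawyaw 3.4 z [ 0.169  0.006 -0.986] F [-2.18  1.82 -6.26] M [0.26 0.86 0.31] w 0.0231
th -0.328 r 0.0673 Ft -4.1 Fout -5.2  contact y -0.0575
 row 1 [0.199 0.057] out dir [-0.23  0.97]
 row 2 [0.203 0.037] out dir [-0.13  0.99]
 row 3 [0.206 0.016] out dir [-0.03  1.  ]
 row 4 [ 0.207 -0.005] out dir [0.07 1.  ]
```

```bash
python3 -m crank '[[[0.13,0.01,0.05],0,-1],[[0.12,0.01,0.05],0,-1]]'; python3 -c "
from h import *;wind()
crop('top',110,260,190,310,'h1.png',4);crop('scene',180,260,350,470,'h2.png',6)"
```

```text
time_s: 10.08
tool_pos: [0.5909, -0.0573, 0.2672]
ee_rot: [2.07, 2.196, 0.181]
contact_force: [-2.0, 1.0, -8.1]
grip_width: 0.0227
t 10.08 tcp [ 0.5909 -0.0573  0.2672] jawyaw 3.4 z [ 0.167  0.006 -0.986] F [-1.97  1.03 -8.07] M [0.11 0.85 0.24] w 0.0227
th -0.204 r 0.0677 Ft -3.6 Fout -7.5  contact y -0.0568
 row 1 [0.204 0.032] out dir [-0.1   0.99]
 row 2 [0.206 0.011] out dir [-0.  1.]
 row 3 [ 0.206 -0.01 ] out dir [0.1 1. ]
 row 4 [ 0.204 -0.03 ] out dir [0.19 0.98]
```

View pics/h1.png

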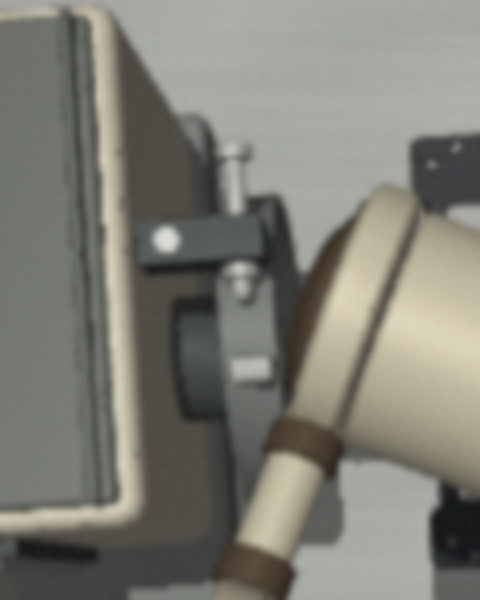

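View pics/h2.png

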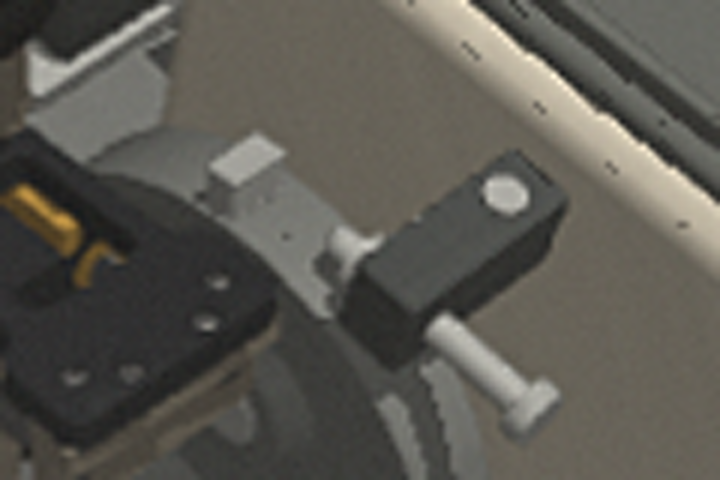

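The lug is at crop rows 358–380 in the top view and the nose tip at about row 302. That is a gap of about 26 mm at the lug, or about 17 mm at the handle.

```bash
python3 -m crank '[[[0.13,0.01,0.03],0,-1],[[0.13,0.01,0.03],0,-1]]'; python3 -c "
from h import *;wind()
crop('top',150,210,230,280,'h3.png',8)"
```

```text
time_s: 10.35
tool_pos: [0.5987, -0.0566, 0.2683]
ee_rot: [2.071, 2.196, 0.18]
contact_force: [-3.5, 0.5, -7.3]
grip_width: 0.0231
t 10.35 tcp [ 0.5987 -0.0566  0.2683] jawyaw 3.4 z [ 0.166  0.006 -0.986] F [-3.51  0.5  -7.27] M [0.11 0.94 0.3 ] w 0.0231
th -0.089 r 0.0677 Ft -4.1 Fout -6.9  contact y -0.0562
 row 1 [0.206 0.008] out dir [0.01 1.  ]
 row 2 [ 0.206 -0.013] out dir [0.11 0.99]
 row 3 [ 0.204 -0.033] out dir [0.21 0.98]
 row 4 [ 0.2   -0.053] out dir [0.31 0.95]
```

View pics/h3.png

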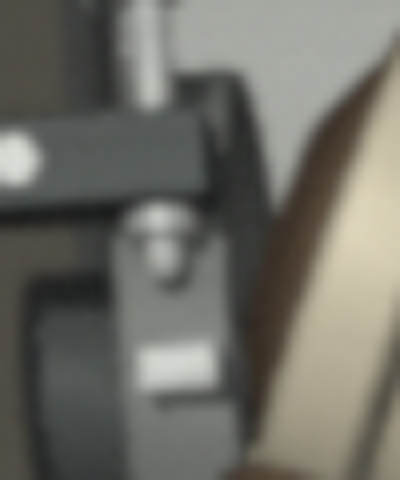

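```bash
python3 -m crank '[[[0.09,0.01,0.02],0,-1],[[0.07,0,0.02],0,-1]]'; python3 -c "
from h import *;wind()"; python3 -m crank '[[[0.05,0,0.02],0,-1]]'; python3 -c "
from h import *;st()
crop('top',150,210,230,280,'h4.png',8)"
```

```text
time_s: 10.57
tool_pos: [0.6038, -0.0563, 0.2689]
ee_rot: [2.072, 2.198, 0.179]
contact_force: [-4.4, 2.1, -8.1]
grip_width: 0.0225
t 10.57 tcp [ 0.6038 -0.0563  0.2689] jawyaw 3.4 z [ 0.165  0.006 -0.986] F [-4.44  2.06 -8.14] M [0.27 1.04 0.25] w 0.0225
th -0.016 r 0.0679 Ft -4.6 Fout -8.1  contact y -0.0558
 row 1 [ 0.206 -0.007] out dir [0.08 1.  ]
 row 2 [ 0.205 -0.028] out dir [0.18 0.98]
 row 3 [ 0.201 -0.048] out dir [0.28 0.96]
 row 4 [ 0.195 -0.068] out dir [0.38 0.93]
time_s: 10.65
tool_pos: [0.6051, -0.0562, 0.2689]
ee_rot: [2.073, 2.199, 0.178]
contact_force: [-3.2, 0.5, -8.9]
grip_width: 0.0229
t 10.65 tcp [ 0.6051 -0.0562  0.2689] jawyaw 3.4 z [ 0.163  0.007 -0.987] F [-3.16  0.48 -8.86] M [0.13 1.04 0.25] w 0.0229
```

View pics/h4.png

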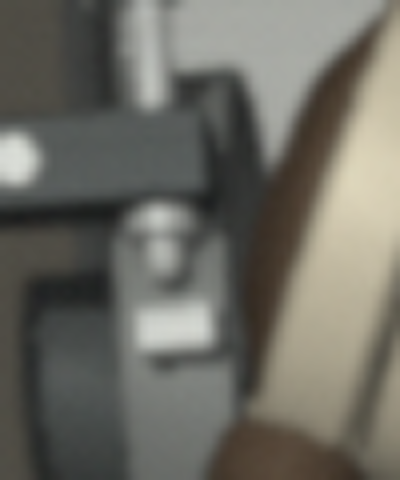

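The gap is now about 2 px, roughly 4 mm at the lug. From here I creep and watch Fx.

```bash
for i in 1; do python3 -m crank '[[[0.03,0,0],0,-1]]'; done; python3 -m crank '[[[0.03,0,0],0,-1]]'; python3 -m crank '[[[0.03,0,0],0,-1]]'
```

```text
time_s: 10.78
tool_pos: [0.606, -0.0561, 0.2686]
ee_rot: [2.073, 2.199, 0.177]
contact_force: [-2.9, 0.6, -8.0]
grip_width: 0.023
time_s: 10.87
tool_pos: [0.6069, -0.0561, 0.2686]
ee_rot: [2.073, 2.199, 0.177]
contact_force: [-3.0, 1.4, -7.1]
grip_width: 0.0222
time_s: 10.95
tool_pos: [0.6078, -0.056, 0.2686]
ee_rot: [2.073, 2.199, 0.177]
contact_force: [-3.1, 1.7, -8.1]
grip_width: 0.0226
```

```bash
python3 -m crank '[[[0.03,0,0],0,-1]]'; python3 -m crank '[[[0.03,0,0],0,-1]]'; python3 -m crank '[[[0.03,0,0],0,-1]]';python3 -c "
from h import *;wind()
crop('top',150,210,230,280,'h5.png',8)"
```

```text
time_s: 11.03
tool_pos: [0.6087, -0.056, 0.2686]
ee_rot: [2.074, 2.2, 0.177]
contact_force: [-3.4, 1.8, -8.2]
grip_width: 0.0229
time_s: 11.12
tool_pos: [0.6094, -0.0559, 0.2685]
ee_rot: [2.074, 2.2, 0.176]
contact_force: [-6.1, 1.4, -8.7]
grip_width: 0.0224
time_s: 11.2
tool_pos: [0.6099, -0.0559, 0.2683]
ee_rot: [2.075, 2.202, 0.175]
contact_force: [-6.6, 0.7, -6.8]
grip_width: 0.0226
t 11.2 tcp [ 0.6099 -0.0559  0.2683] jawyaw 3.4 z [ 0.159  0.007 -0.987] F [-6.59  0.74 -6.76] M [0.17 1.59 0.28] w 0.0226
th 0.070 r 0.0675 Ft -6.1 Fout -7.2  contact y -0.0553
 row 1 [ 0.205 -0.025] out dir [0.17 0.99]
 row 2 [ 0.202 -0.045] out dir [0.27 0.96]
 row 3 [ 0.196 -0.065] out dir [0.36 0.93]
 row 4 [ 0.189 -0.084] out dir [0.45 0.89]
```

View pics/h5.png

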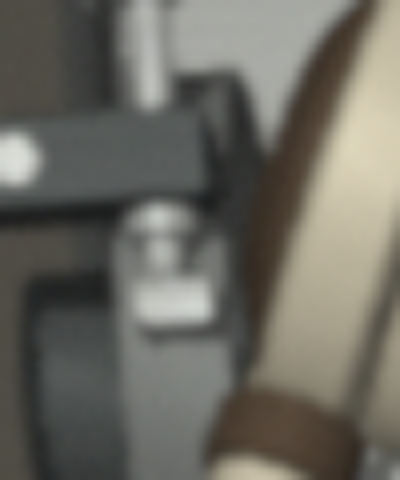

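The lug touches the nose. Fx has risen from −3 to −6.6 N. I want about −14 N, which is about 7 N on the screw after drag.

```bash
python3 -m crank '[[[0.04,0,0.01],0,-1]]'; python3 -m crank '[[[0.06,0,0.01],0,-1]]'
```

```text
time_s: 11.33
tool_pos: [0.6103, -0.0559, 0.2683]
ee_rot: [2.076, 2.204, 0.172]
contact_force: [-7.6, 1.4, -6.3]
grip_width: 0.0226
time_s: 11.42
tool_pos: [0.611, -0.0559, 0.2682]
ee_rot: [2.077, 2.207, 0.168]
contact_force: [-10.2, -0.0, -5.4]
grip_width: 0.0227
```

```bash
python3 -m crank '[[[0.08,0,0.03],0,-1]]'; python3 -m crank '[[[0.09,0,0.03],0,-1]]'; python3 -m crank '[[[0.09,0,0.03],0,-1]]'
```

```text
time_s: 11.5
tool_pos: [0.6119, -0.0559, 0.2684]
ee_rot: [2.08, 2.211, 0.162]
contact_force: [-11.9, 1.2, -6.3]
grip_width: 0.0227
time_s: 11.58
tool_pos: [0.6126, -0.0558, 0.2682]
ee_rot: [2.083, 2.216, 0.155]
contact_force: [-13.1, 0.6, -4.8]
grip_width: 0.0227
time_s: 11.67
tool_pos: [0.6133, -0.0558, 0.2682]
ee_rot: [2.085, 2.221, 0.147]
contact_force: [-12.6, -0.2, -4.4]
grip_width: 0.0225
```

```bash
python3 -m crank '[[[0.1,0,0.04],0,-1],[[0.1,0,0.04],0,-1]]'; python3 -m crank '[[[0.1,0,0.05],0,-1],[[0.1,0,0.05],0,-1]]'; python3 -m crank '[[[0.1,0,0.05],0,-1],[[0.1,0,0.05],0,-1]]'
```

```text
time_s: 11.83
tool_pos: [0.6148, -0.0559, 0.2684]
ee_rot: [2.092, 2.233, 0.131]
contact_force: [-13.6, 0.6, -4.6]
grip_width: 0.0227
time_s: 12.0
tool_pos: [0.6161, -0.0559, 0.2688]
ee_rot: [2.1, 2.244, 0.114]
contact_force: [-13.1, 0.2, -5.1]
grip_width: 0.0228
time_s: 12.17
tool_pos: [0.6175, -0.056, 0.2691]
ee_rot: [2.108, 2.256, 0.097]
contact_force: [-12.9, 0.1, -5.5]
grip_width: 0.023
```

```bash
python3 -m crank '[[[0.11,0,0.05],0,-1],[[0.11,0,0.05],0,-1]]'; python3 -m crank '[[[0.11,0,0.05],0,-1],[[0.11,0,0.05],0,-1]]';python3 -c "
from h import *;wind()
crop('top',150,210,230,280,'i1.png',8);crop('scene',150,310,290,450,'i2.png',4)"
```

```text
time_s: 12.33
tool_pos: [0.6192, -0.056, 0.2691]
ee_rot: [2.116, 2.267, 0.079]
contact_force: [-13.2, 1.7, -6.5]
grip_width: 0.0229
time_s: 12.5
tool_pos: [0.6208, -0.056, 0.2691]
ee_rot: [2.125, 2.28, 0.06]
contact_force: [-13.2, 0.7, -5.5]
grip_width: 0.0226
t 12.5 tcp [ 0.6208 -0.056   0.2691] jawyaw 4.0 z [ 0.044  0.011 -0.999] F [-13.19   0.71  -5.54] M [0.07 2.72 0.35] w 0.0226
th 0.100 r 0.0675 Ft -12.6 Fout -6.8  contact y -0.0552
 row 1 [ 0.204 -0.031] out dir [0.2  0.98]
 row 2 [ 0.2   -0.051] out dir [0.3  0.96]
 row 3 [ 0.194 -0.071] out dir [0.39 0.92]
 row 4 [ 0.186 -0.09 ] out dir [0.48 0.88]
```

View pics/i1.png

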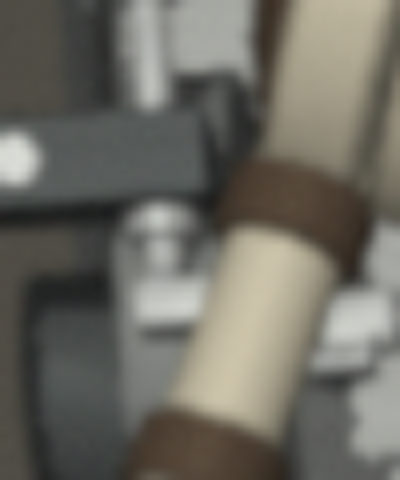

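View pics/i2.png

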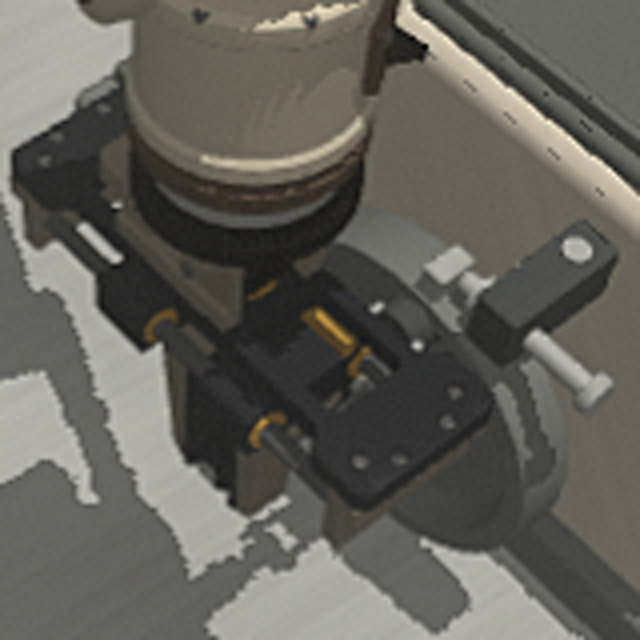

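The lug sits on the nose. Readings were about −13 N from t=11.58 to 12.50, so about 6.6 N on the screw. Now I ease off before releasing.

```bash
python3 -m crank '[[[0.05,0,0.03],0,-1]]'; python3 -m crank '[[[0.02,0,0.02],0,-1]]';python3 -m crank '[[[0,0,0.02],0,-1]]'
```

```text
time_s: 12.68
tool_pos: [0.6206, -0.0561, 0.269]
ee_rot: [2.128, 2.284, 0.053]
contact_force: [-7.9, -0.1, -4.9]
grip_width: 0.0225
time_s: 12.77
tool_pos: [0.6204, -0.0562, 0.2692]
ee_rot: [2.129, 2.285, 0.05]
contact_force: [-6.2, 0.9, -5.9]
grip_width: 0.0226
time_s: 12.85
tool_pos: [0.6201, -0.0562, 0.2696]
ee_rot: [2.13, 2.286, 0.049]
contact_force: [-4.5, 0.3, -9.2]
grip_width: 0.0225
```

```bash
python3 -m crank '[[[-0.02,0,0],0,-1]]'; python3 -m crank '[[[0,0,0],0,0],[[0,0,0],0,0.2],[[0,0,0],0,0.2]]'; python3 -c "
from h import *;st()
crop('top',150,210,230,280,'j1.png',8);crop('scene',150,310,290,450,'j2.png',4)"
```

```text
time_s: 12.93
tool_pos: [0.6197, -0.0563, 0.2696]
ee_rot: [2.13, 2.285, 0.05]
contact_force: [-2.9, 1.1, -8.7]
grip_width: 0.0228
time_s: 13.18
tool_pos: [0.6242, -0.0579, 0.2757]
ee_rot: [2.121, 2.272, 0.062]
contact_force: [-0.2, -0.5, 0.3]
grip_width: 0.0404
t 13.18 tcp [ 0.6242 -0.0579  0.2757] jawyaw 3.9 z [ 0.051  0.007 -0.999] F [-0.21 -0.5   0.25] M [-0.09  0.07  0.  ] w 0.0404
```

View pics/j1.png

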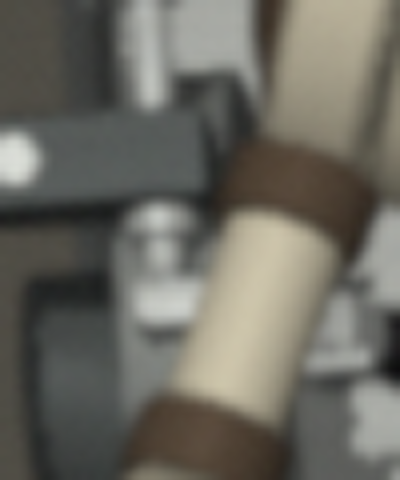

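View pics/j2.png

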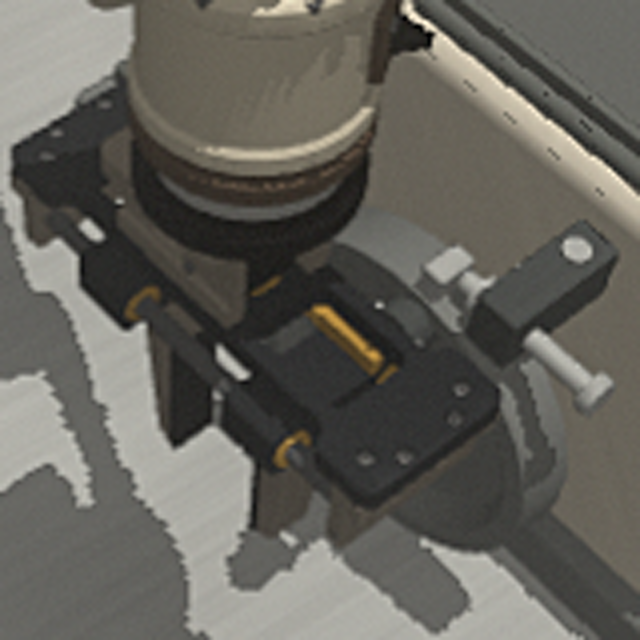

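Released, with contact force near zero. I retreat up and away from the wheel, then check.

```bash
python3 -m crank '[[[0,0,0.3],0,0.5],[[0,-0.1,0.6],0,0.5],[[0,-0.3,1],0,0.5],[[0,-1,1],0,0.5],[[-0.3,-1,1],0,0.5],[[-0.5,-1,0.5],0,0.5],[[-0.5,-1,0],0,0.5],[[-0.5,-1,0],0,0.5],[[-0.5,-1,0],0,0.5],[[0,0,0],0,0.5]]'; python3 -m crank '[[[-0.5,-1,0],0,0.5],[[-0.5,-1,0],0,0.5],[[0,0,0],0,0.5],[[0,0,0],0,0.5]]'; python3 -c "
from h import *;st()
crop('top',110,260,190,310,'k1.png',4);crop('scene',150,310,310,470,'k2.png',4)
cv2.imwrite('pics/k3.png',read_camera('scene')[...,::-1])"
```

```text
time_s: 14.12
tool_pos: [0.554, -0.2558, 0.4299]
ee_rot: [2.095, 2.258, 0.069]
contact_force: [0.1, 0.1, -0.1]
grip_width: 0.0689
time_s: 14.45
tool_pos: [0.5232, -0.3191, 0.4367]
ee_rot: [2.089, 2.247, 0.071]
contact_force: [0.2, -0.2, 0.0]
grip_width: 0.069
t 14.45 tcp [ 0.5232 -0.3191  0.4367] jawyaw 4.2 z [ 0.084 -0.015 -0.996] F [ 0.24 -0.15  0.02] M [-0.05  0.1   0.03] w 0.069
```

View pics/k1.png

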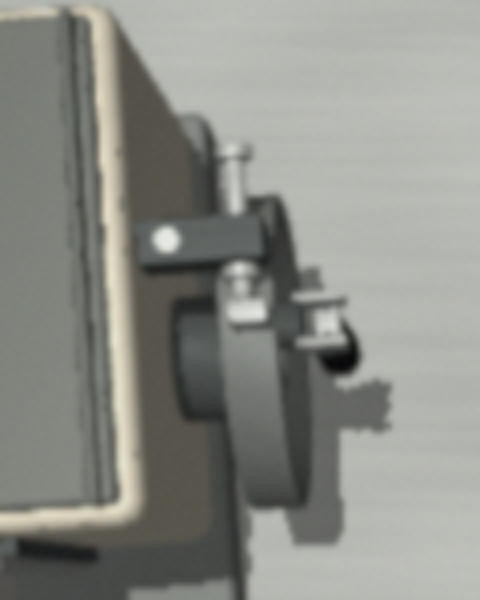

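View pics/k2.png

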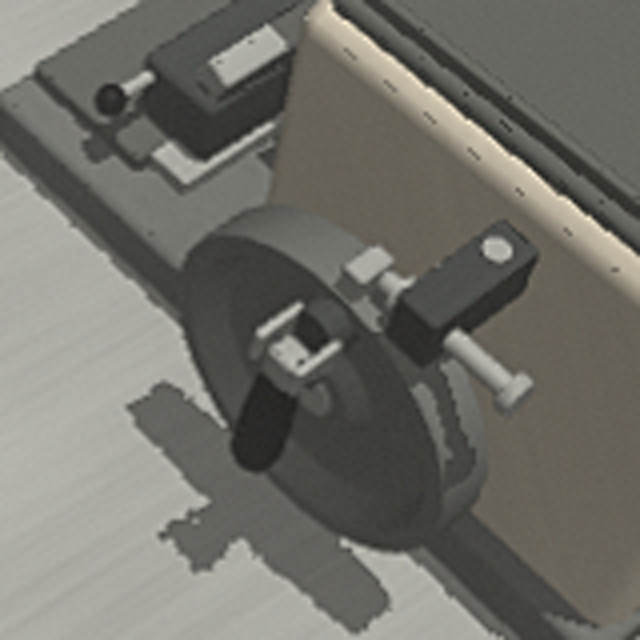

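View pics/k3.png

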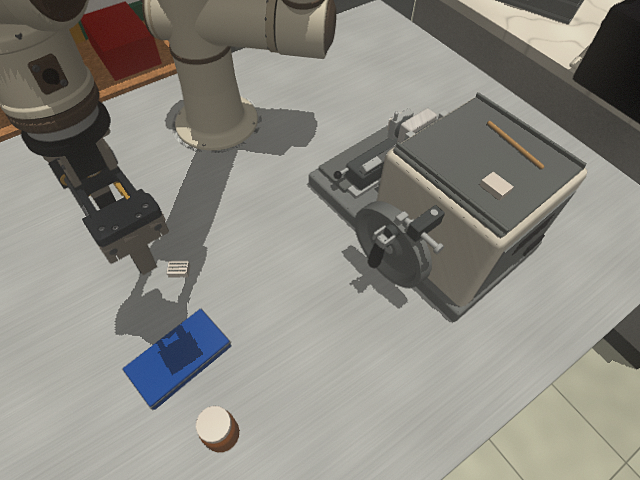

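```bash
python3 -c "
from bench import env
print(env.hand_in(), env.sense()['time_s'])"
```

```text
the job is handed in; nothing more can be done
the job is handed in; nothing more can be done
```

The specimen head is up at its top position, and I handed the job in after about 14.5 s on the robot's clock; no verdict is reported.

- **Handle out:** I pinched the folded handle by its tip and swung it out until it met its own stop. I kept an outward load on it for most of the wind. Near θ ≈ −0.66, and earlier near six o'clock, that load dropped to about zero or reversed. In the six o'clock case the handle may have come about 9° in before I pressed it out again.
- **Winding and the lean:** I wound the wheel from six o'clock through nine until the lug touched the stop screw. I felt the touch as a rise in Fx and saw it in the top picture. The push on the handle then read 12.6–13.6 N for about 0.9 s (t ≈ 11.6–12.5 s). Allowing 3 N for drag, that is about 6.3–7 N on the screw. The screw force is worked out from the wrist force, not measured directly.
- **Letting go:** I eased the push off to about 3 N, roughly the drag, and opened the fingers. The arm then backed away to about 0.3 m from the wheel.

In the last pictures the lug is still against the screw nose and the handle is folded in. The slide box, jar and cassette are where they were. The contact force was about 0 N with the arm clear. I commanded only turns about the vertical, and the tool leaned up to 11° during the wind. By the end of the lean it had come back to about 2.5°. None of the checks failed or disagreed.

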